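# Clear the model-making bench: sticks into their holders, jars in a row

### The job

Clear the bench: drop every wooden stick end-down into a tube of the holder made of its own wood, pale sticks in the pale holder and dark sticks in the dark one, one stick to a tube and right down to the bottom. Set all the jars upright on the low white shelf in one straight row, side by side, each centred on the blue line and wholly on the board. Leave the tape, the screwdriver and the plane alone.

Things in the scene. Friction and masses are not known exactly. Their poses are not given: they have to be found in the camera images.
- pale1: pale, light wooden stick, square section 24 x 24 mm, 160 mm long, 60 g, lying flat at the start (may be absent). Origin at its centre; x runs along its length; both ends are alike
- pale2: pale, light wooden stick, square section 24 x 24 mm, 160 mm long, 60 g, lying flat at the start (may be absent). Origin at its centre; x runs along its length; both ends are alike
- dark1: dark brown wooden stick, square section 24 x 24 mm, 160 mm long, 60 g, lying flat at the start (may be absent). Origin at its centre; x runs along its length; both ends are alike
- dark2: dark brown wooden stick, square section 24 x 24 mm, 160 mm long, 60 g, lying flat at the start (may be absent). Origin at its centre; x runs along its length; both ends are alike
- pale_holder: pale, light wooden stick holder, fixed to the bench: a base plank 70 x 132 x 10 mm carrying two separate square upright tubes side by side along its y axis, 64 mm apart centre to centre. Each tube is 48 mm square outside, 38 mm square inside, open at the top at 75 mm above the bench, its inside floor 13 mm above the bench. Origin under the base's centre; z up
- pale_holder_left (a point): centre of the mouth of the pale holder's tube at y = +32 mm, 75 mm above the bench
- pale_holder_right (a point): centre of the mouth of the pale holder's tube at y = -32 mm, 75 mm above the bench
- dark_holder: dark brown wooden stick holder, fixed to the bench: a base plank 70 x 132 x 10 mm carrying two separate square upright tubes side by side along its y axis, 64 mm apart centre to centre. Each tube is 48 mm square outside, 38 mm square inside, open at the top at 75 mm above the bench, its inside floor 13 mm above the bench. Origin under the base's centre; z up
- dark_holder_left (a point): centre of the mouth of the dark holder's tube at y = +32 mm, 75 mm above the bench
- dark_holder_right (a point): centre of the mouth of the dark holder's tube at y = -32 mm, 75 mm above the bench
- line (a point): point on top of the low white shelf, a board 320 x 120 mm (x by y) on two feet, fixed, its top 40 mm above the bench. The point is the centre of the top; x runs along the shelf's long side, along the 8 mm wide blue line painted along the middle of the top; z up
- jar1: jar with a red lid, 56 mm in diameter, 75 mm tall, 180 g, standing on the bench at the start (may be absent). Origin at the centre of its underside, z towards the lid
- jar2: jar with a yellow lid, 56 mm in diameter, 75 mm tall, 180 g, standing on the bench at the start (may be absent). Origin at the centre of its underside, z towards the lid
- jar3: jar with a blue lid, 56 mm in diameter, 75 mm tall, 180 g, standing on the bench at the start (may be absent). Origin at the centre of its underside, z towards the lid
- jar4: jar with a green lid, 56 mm in diameter, 75 mm tall, 180 g, standing on the bench at the start (may be absent). Origin at the centre of its underside, z towards the lid
- tape: roll of yellow tape, 90 mm across, 25 mm high, lying flat; leave alone. Origin at the centre of its underside
- screwdriver: screwdriver lying on the bench; leave alone. Origin under it near its middle
- plane: wooden hand plane, 160 x 50 mm, about 90 mm high; leave alone. Origin at the centre of its underside

How it is judged:
By the outcome, as a careful person would: the job done as asked, in the order asked, and still so for the second after the job is handed in, with the robot touching nothing.
Of pale1, pale2, dark1, dark2 only 3 to 4 are there at a start; the rules pass over those that are not, and their reading is None.
Of jar1, jar2, jar3, jar4 only 3 to 4 are there at a start; the rules pass over those that are not, and their reading is None.
At some moment in a run one of pale1, pale2, dark1, dark2 may be knocked a few centimetres aside while the robot is not near it.
It also fails if it takes over 210 s, if anything falls off the work surface, if the arm or the gripper's body presses on something with over 40 N, if the wrist force passes 120 N, or if a joint passes its speed limit or range.

### The arm

A 7-joint arm with a two-finger parallel gripper is mounted at the origin on the work surface. World frame = base frame: x ahead of the robot, y to its left, z up, the work surface at z = 0. Lengths are in mm, angles in rad, forces in N, time in s.
With the tool pointing down it reaches from about 400 to 875 mm from the base axis. Payload 6.5 kg.
Tool frame: the origin (TCP) lies midway between the tips of the shut fingers; the grasp point (between the pads) lies 19 mm behind it (bot.grip_depth is the distance from the TCP to the grasp point, in mm); z points along the fingers, y is the line along which they close (so a half turn about z gives the same grasp; the last joint's range is limited). The gripper opens to 88 mm and grips with 3 to 60 N. Pads are 18 mm wide; open, the fingers measure 123 mm over their backs; the gripper's body (75 mm by 187 mm) begins 45 mm behind the grasp point.
Start: joints at [-1.252, 0.536, -0.004, 1.538, 0.003, 1.067, -0.071], TCP at [243.987, 602.462, 238.716] pointing down, gripper open.
Joint ranges: [-2.7, 2.7], [-0.37, 2.16], [-1.27, 1.26], [0.24, 2.4], [-1.31, 4.45], [0.19, 1.91], [-2.76, 2.76]. Speed limits (rad/s): [2.39, 2.39, 3.14, 3.14, 3.14, 3.14, 3.14].

### API

Orientations are given as a 3x3 rotation matrix whose columns are the frame's x, y, z axes.
In Python, from plant import bot gives the robot as it stands.
- The arm moves only by the shell command python3 -m creep 'ROWS' [FORCE]. ROWS is text: rows parted by semicolons, each of 5 numbers parted by spaces: the opening, from 0 (shut) to 1 (fully open), then the shift along the tool's x, y, z as a fraction of full scale, then the turn about the tool's z as a fraction of full scale. In form: hand tx ty tz roll; .... A call has 1 to 12 rows; each row shifts and turns the commanded pose from where the row before left it, along the tool's axes as they then stand; what a row does not reach is not made up. Full scale, the value 1, is 50 cm for a shift and 0.08 rad for a turn. A row lasts 1/12 s, in which the tool goes at most 41.7 mm and 7.16 degrees, less where a joint would pass 70% of its speed; a pose out of reach is approached as far as the arm can. A call with a number of a shift or a turn outside -1 to 1 is refused whole. A call with a gripper value outside its range is refused whole. The fingers move at their own pace and stop on an object; FORCE is the grip in N (left out, the last holds). Time passes only in rows, so rows that do not move let the fingers close. It gives the time, the measured TCP pose, the force, the opening and the grip force at its end, in the units of the state.
- bot.get_obs(): the state, without advancing time (a new reading comes with each control period).
- bot.grab_frame(name): name is "scene" or "side" or "wrist"; returns a dict with "color" (400x640x3 uint8, red, green, blue), "mtx" (3x3 intrinsics, pixels), "world_to_cam" (4x4, takes a point from world to camera coordinates); the wrist camera has in their place "mount" (4x4, takes a point from camera to tool coordinates, whose origin is the TCP and whose axes are the flange's). Camera axes: x right, y down, z forward; pixel columns grow to the right and rows downward; lengths in mm; the calibration is good to about 2 mm. A picture is of the moment at which its call begins: read the wrist's pose just before it. There is no depth.
- bot.finish_job(): hands the job in; it is judged then, once.
The state is a dict: "time": time; "joint_pos": joint angles; "qd": joint speeds; "tau": joint torques, N m; "ee_pos": TCP position; "ee_rot": TCP orientation; "ft_force": force on the tool from outside, world axes, zero at the start; "wrist_torque": the same for the moment, N m; "opening": opening from 0.0 (shut) to 1.0 (fully open); "grasp_force": force on a finger pad.
Only numpy, scipy, OpenCV 4.12 (cv2) and the standard library are available. Lean on these libraries where they do the work, as an engineer would, in place of code of your own. Each camera call takes 0.05 s, during which the arm holds its last target. There are 200 camera calls.

## Working session

There is one attempt and no reset: what is moved stays moved. The work goes in short steps, Python scripts to look and compute and a shell command to move; the robot and the scene stay as the last step left them, time stands still between calls to the robot, and variables do not carry over. Pictures are saved under pics/ and viewed, at most 14 in all, crops included, and the job is handed in when it is done.

```bash
ls; mkdir -p pics; python3 - <<'E'
from plant import bot
import cv2,numpy as np
o=bot.get_obs();print({k:np.round(v,3).tolist() for k,v in o.items()})
for n in("scene","side"):
    f=bot.grab_frame(n);cv2.imwrite(f"pics/{n}0.png",f["color"][:,:,::-1]);print(n,f["mtx"].round(1).tolist(),f["world_to_cam"].round(3).tolist())
E
```

```text
pics
{'time': 0.0, 'joint_pos': [-1.252, 0.537, -0.004, 1.539, 0.003, 1.067, -0.071], 'qd': [-0.0, 0.002, -0.002, 0.002, -0.0, 0.002, 0.0], 'tau': [0.0, -57.099, 0.991, -25.159, -0.056, 0.018, 0.0], 'ee_pos': [243.817, 601.912, 237.873], 'ee_rot': [[-0.927, 0.375, -0.0], [0.375, 0.927, -0.002], [-0.0, -0.002, -1.0]], 'ft_force': [-0.204, -0.036, 0.121], 'wrist_torque': [-0.053, -0.013, -0.006], 'grasp_force': 0.0, 'opening': 1.004}
scene [[385.9, 0.0, 312.7], [0.0, 385.9, 203.2], [0.0, 0.0, 1.0]] [[-0.051, 0.999, -0.005, -1.372], [0.835, 0.039, -0.549, -439.623], [-0.548, -0.032, -0.836, 1392.719], [0.0, 0.0, 0.0, 1.0]]
side [[483.2, 0.0, 320.5], [0.0, 483.2, 202.4], [0.0, 0.0, 1.0]] [[0.88, -0.475, -0.011, -503.285], [-0.266, -0.474, -0.839, 233.11], [0.393, 0.741, -0.544, 1229.17], [0.0, 0.0, 0.0, 1.0]]
```

View pics/scene0.png

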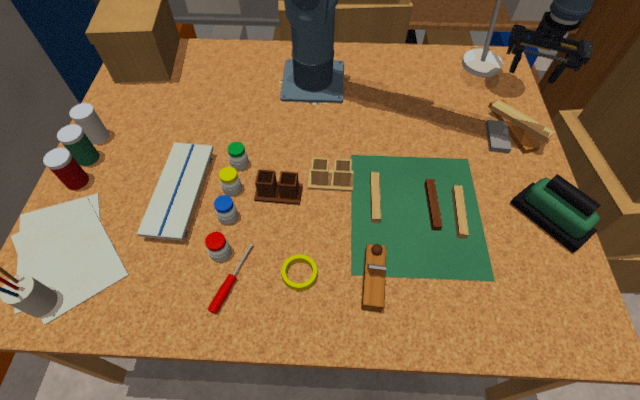

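View pics/side0.png

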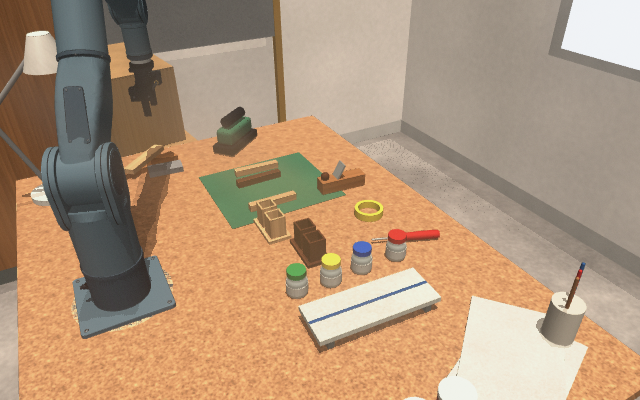

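The scene camera shows two pale sticks at (376,197) and (460,211), and one dark stick at (433,204), all on the mat. The jars are green (238,155), yellow (230,180), blue (225,210) and red (217,247). The shelf is near (180,190), the dark holder near (278,187) and the pale holder near (331,174). The side view agrees with this.

```bash
cat > h.py <<'E'
from plant import bot
import cv2,numpy as np
def grab(n,save=None):
    o=bot.get_obs();f=bot.grab_frame(n)
    if n=="wrist":
        T=np.eye(4);T[:3,:3]=o["ee_rot"];T[:3,3]=o["ee_pos"];C=T@f["mount"]
    else: C=np.linalg.inv(f["world_to_cam"])
    if save: cv2.imwrite(f"pics/{save}.png",f["color"][:,:,::-1])
    return dict(im=f["color"],K=f["mtx"],C=C,hsv=cv2.cvtColor(f["color"],cv2.COLOR_RGB2HSV).astype(int))
def ray(f,uv,z):
    uv=np.atleast_2d(uv).astype(float)
    d=np.c_[uv,np.ones(len(uv))]@np.linalg.inv(f["K"]).T@f["C"][:3,:3].T;c=f["C"][:3,3]
    return (c+d*((z-c[2])/d[:,2])[:,None])[:,:2]
def proj(f,p):
    q=np.linalg.inv(f["C"])@np.append(p,1);q=f["K"]@q[:3];return q[:2]/q[2]
def blobs(m,amin=40):
    cs,_=cv2.findContours(m.astype(np.uint8),cv2.RETR_EXTERNAL,cv2.CHAIN_APPROX_NONE)
    return sorted([c for c in cs if cv2.contourArea(c)>=amin],key=cv2.contourArea,reverse=True)
def rect(f,c,z):  # min area rectangle of contour on plane z: centre, long, short, angle of long axis deg
    p=ray(f,c[:,0,:],z).astype(np.float32);(x,y),(w,h),a=cv2.minAreaRect(p)
    if w<h:w,h,a=h,w,a+90
    return np.round([x,y,w,h,(a+90)%180-90],1).tolist()
E
python3 - <<'E'
from h import *
f=grab("scene");h=f["hsv"];g=grab("side");
for n,p in dict(p1=(376,197),dk=(433,204),p2=(460,211),holdD=(278,187),holdP=(331,174),red=(216,241),yel=(229,174),blu=(224,203),grn=(236,149),shelf=(165,210),line=(180,190),mat=(410,180),bench=(330,230),clut=(515,117)).items(): print(n,h[p[1],p[0]],end=' ')
print()
mat=np.zeros(h.shape[:2],bool);mat[160:270,355:485]=1
H,S,V=h[...,0],h[...,1],h[...,2]
for n,m in dict(notgreen=mat&((H<40)|(H>95)),).items():
    for c in blobs(m): print(n,rect(f,c,24))
jars=dict(red=((H<6)|(H>174))&(S>180)&(V>100),yel=(H>24)&(H<34)&(S>180),blu=(H>100)&(H<125)&(S>130),grn=(H>60)&(H<80)&(S>150))
for n,m in jars.items():
    m=m.copy();m[:,:200]=0;m[:,250:]=0
    for c in blobs(m): print(n,rect(f,c,75),cv2.contourArea(c))
w=(S<60)&(V>150);w[:,220:]=0;w[:140]=0
for c in blobs(w,500)[:4]: print("shelf",rect(f,c,40))
print(ray(f,[(188,150),(162,237)],40))
a=np.hstack([cv2.resize(f["im"][130:290,130:390],None,fx=3,fy=3)]);cv2.imwrite("pics/c0.png",a[:,:,::-1])
E
```

```text
p1 [ 20 121 187] dk [ 10 173 106] p2 [ 20 117 188] holdD [  7 158  58] holdP [ 16 139 143] red [  0 255 187] yel [ 30 255 188] blu [106 240 169] grn [ 70 228 143] shelf [ 39   9 188] line [ 38  20 188] mat [ 71 123 118] bench [ 16 154 175] clut [ 20 116 185] 
notgreen [486.7, 486.6, 262.5, 46.5, -10.8]
notgreen [544.7, 433.0, 173.6, 32.7, -3.1]
notgreen [697.1, 195.8, 74.8, 53.4, -5.5]
notgreen [526.1, 362.2, 170.1, 29.9, 1.0]
notgreen [508.3, 203.3, 171.9, 27.2, -0.4]
red [828.4, -163.2, 93.3, 22.6, -20.9] 334.0
red [696.0, -206.4, 48.5, 44.9, 48.1] 243.0
yel [490.4, -209.6, 54.2, 47.0, 9.1] 212.0
blu [586.6, -204.4, 55.0, 45.7, 24.3] 233.0
grn [397.0, -202.4, 54.8, 43.5, 8.6] 169.5
shelf [731.2, -609.5, 343.2, 266.7, 34.7]
shelf [1019.2, -413.4, 213.3, 71.8, -87.1]
shelf [513.9, -324.7, 319.9, 55.9, -3.4]
shelf [509.9, -388.4, 319.8, 56.0, -3.4]
[[ 377.57063355 -355.89776409]
 [ 674.74617069 -355.650264  ]]
```

View pics/c0.png

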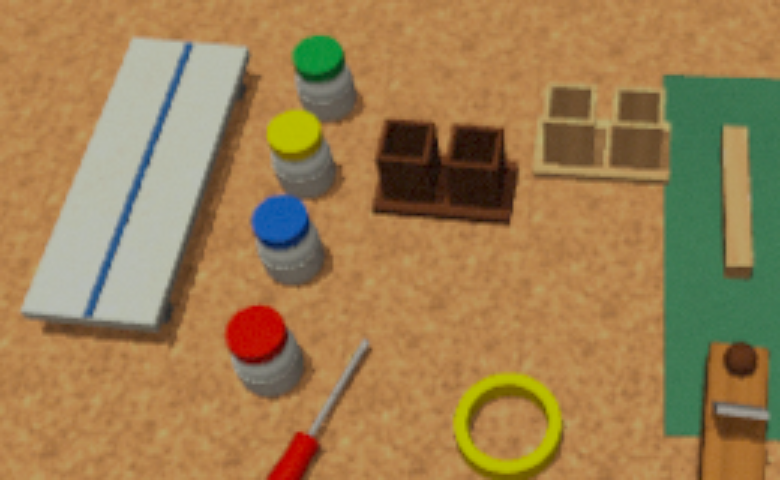

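```bash
cat >> h.py <<'E'
def go(x,y,z,yaw=None):
    "print the shift (fractions of full scale, tool axes) and number of full rows to a TCP target; yaw: wanted direction of tool y in deg (mod 180)"
    o=bot.get_obs();R=np.array(o["ee_rot"]);a=0
    if yaw is not None:
        cur=np.degrees(np.arctan2(R[1,1],R[0,1]));a=-((yaw-cur+90)%180-90)
        Rz=cv2.Rodrigues(np.array([0,0,np.radians(a)]))[0];R=R@Rz
    d=R.T@(np.array([x,y,z])-o["ee_pos"])
    print("at",np.round(o["ee_pos"],1),"shift",(d/500).round(4),"rows>=",round(np.linalg.norm(d)/41.6,1),"roll",round(np.radians(a)/.08,2),"op",round(float(o["opening"]),3),"t",round(o["time"],2))
E
python3 -m creep '1 0 0 0 -0.96;1 0 0 0 -0.96;1 0 0 0 -0.96;1 0 0 0 -0.96;1 0 0 0 -0.96;0.6 -0.0646 -0.0483 0 0;0.6 -0.0646 -0.0483 0 0;0.6 -0.0646 -0.0483 0 0;0.6 -0.0646 -0.0483 0 0;0.6 -0.0646 -0.0483 0 0;0.6 -0.0646 -0.0483 0 0;0.6 -0.0646 -0.0483 0 0' 10
python3 -m creep '0.6 0 0 0 0;0.6 0 0 0 0'
python3 - <<'E'
from h import *
f=grab("wrist","w0");print(f["C"].round(2).tolist(),f["K"][0])
s=grab("scene")
print(ray(s,[(266.3,175.3),(289,178.3),(320,164.7),(343.3,165.7)],75).round(1))
E
```

```text
time: 1.2
ee_pos: [471.3, 431.7, 238.7]
ee_rot: [[-1.0, 0.001, -0.0], [0.001, 1.0, -0.0], [0.0, -0.0, -1.0]]
ft_force: [0.6, 1.3, -1.6]
opening: 0.599
grasp_force: 0.0
time: 1.37
ee_pos: [472.6, 430.5, 238.5]
ee_rot: [[-1.0, 0.007, 0.001], [0.007, 1.0, -0.001], [-0.001, -0.001, -1.0]]
ft_force: [-0.1, 0.6, 0.3]
opening: 0.603
grasp_force: 0.0
[[0.01, 0.96, 0.27, 402.59], [1.0, -0.01, -0.0, 431.2], [-0.0, 0.27, -0.96, 385.1], [0.0, 0.0, 0.0, 1.0]] [330.09838431   0.         323.79786753]
[[ 488.5 -101.8]
 [ 495.9  -38.3]
 [ 444.2   44.8]
 [ 444.8  110.2]]
```

View pics/w0.png

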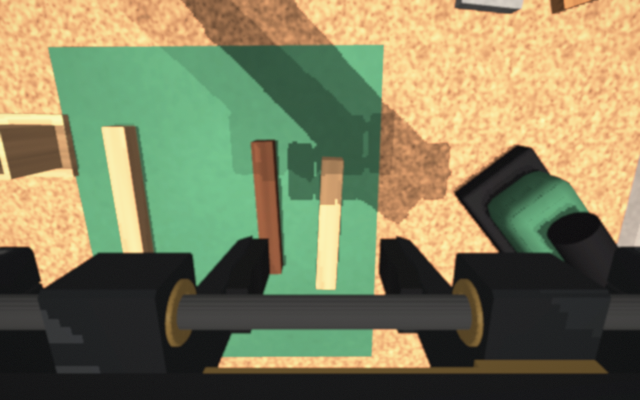

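The wrist view shows the dark stick running from (263,141) to (276,273) and the right pale stick from (332,158) to (326,289). The left pale stick starts at (117,126).

```bash
python3 - <<'E'
from h import *
f=grab("wrist")
for a,b in [((332,158),(326,289)),((263,141),(276,273)),((117,126),(142,252))]: 
    p=ray(f,[a,b],24);print(p.round(1).tolist(),np.linalg.norm(p[1]-p[0]),np.degrees(np.arctan2(*(p[1]-p[0])[::-1])))
p=ray(f,[(332,158),(326,289)],24);u=(p[1]-p[0])/np.linalg.norm(p[1]-p[0]);g=p[0]+16*u;print(g,u)
go(g[0],g[1],60,np.degrees(np.arctan2(u[1],u[0]))+90)
E
```

```text
[[453.9, 443.4], [615.7, 437.3]] 161.959122113266 -2.167921997530929
[[435.5, 368.6], [593.9, 376.6]] 158.6744188032688 2.9126559877424816
[[419.7, 213.2], [566.3, 218.3]] 146.69925123567887 2.0027008314507198
[469.87345653 442.84038914] [ 0.99928425 -0.03782835]
at [468.3 434.7 238.6] shift [-0.003   0.0162  0.3571] rows>= 4.3 roll 0.49 op 0.601 t 1.52
```

```bash
python3 -m creep '0.6 0 0.015 0 0.5;0.6 0 0 0.078 0;0.6 0 0 0.078 0;0.6 0 0 0.078 0;0.6 0 0 0.078 0;0.6 0 0 0.078 0;0.6 0 0 0.04 0;0.6 0 0 0.04 0;0.6 0 0 0 0;0 0 0 0 0;0 0 0 0 0;0 0 0 0 0' 6
python3 -m creep '0 0 0 0 0;0 0 0 0 0;0 0 0 0 0' 6
python3 - <<'E'
from h import *
f=grab("wrist","w1")
E
```

```text
time: 2.52
ee_pos: [468.9, 441.9, 3.9]
ee_rot: [[-0.999, 0.039, -0.0], [0.039, 0.999, 0.001], [0.0, 0.001, -1.0]]
ft_force: [-0.2, -0.1, -1.2]
opening: 0.395
grasp_force: 0.0
time: 2.77
ee_pos: [469.7, 441.1, 4.0]
ee_rot: [[-0.999, 0.04, -0.0], [0.04, 0.999, 0.0], [0.0, 0.0, -1.0]]
ft_force: [-0.6, 0.8, 1.6]
opening: 0.276
grasp_force: 6.0
```

View pics/w1.png

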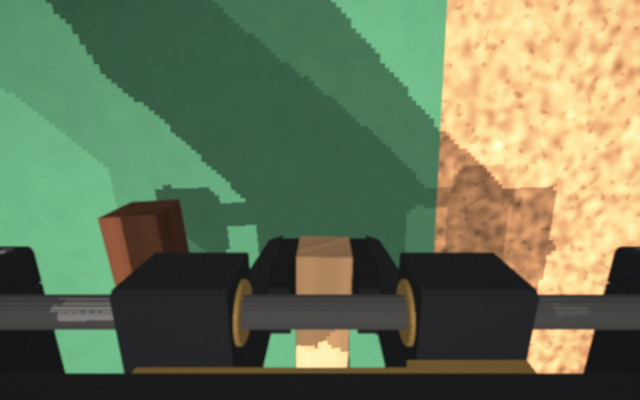

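The wrist view shows the stick's near end between the pads at about (324,250), and the opening of 24 mm matches its width. Next I swing it upright about its far end with a light grip.

```bash
python3 -m creep '0 -0.0043 0 -0.0248 0;0 -0.0043 0 -0.0248 0;0 -0.0085 0 -0.0237 0;0 -0.0085 0 -0.0237 0;0 -0.0125 0 -0.0219 0;0 -0.0125 0 -0.0219 0;0 -0.0161 0 -0.0194 0;0 -0.0161 0 -0.0194 0;0 -0.0192 0 -0.0162 0;0 -0.0192 0 -0.0162 0' 3
python3 -m creep '0 -0.0218 0 -0.0127 0;0 -0.0218 0 -0.0127 0;0 -0.0236 0 -0.0087 0;0 -0.0236 0 -0.0087 0;0 -0.0248 0 -0.0045 0;0 -0.0248 0 -0.0045 0;0 -0.0252 0 0 0;0 -0.0252 0 0 0;0 0 0 0 0;0 0 0 0 0'
python3 - <<'E'
from h import *
f=grab("scene");g=grab("side")
cv2.imwrite("pics/p1.png",np.hstack([cv2.resize(f["im"][90:290,360:560],(400,400)),cv2.resize(g["im"][60:260,160:360],(400,400))])[:,:,::-1])
E
```

```text
time: 3.65
ee_pos: [531.6, 438.0, 110.5]
ee_rot: [[-0.999, 0.041, 0.0], [0.041, 0.999, -0.0], [-0.0, -0.0, -1.0]]
ft_force: [-0.2, 0.2, 0.3]
opening: 0.275
grasp_force: 3.0
time: 4.48
ee_pos: [626.4, 433.6, 135.3]
ee_rot: [[-0.999, 0.042, -0.0], [0.042, 0.999, -0.001], [0.0, -0.001, -1.0]]
ft_force: [-1.2, -0.4, -0.7]
opening: 0.278
grasp_force: 3.0
```

View pics/p1.png

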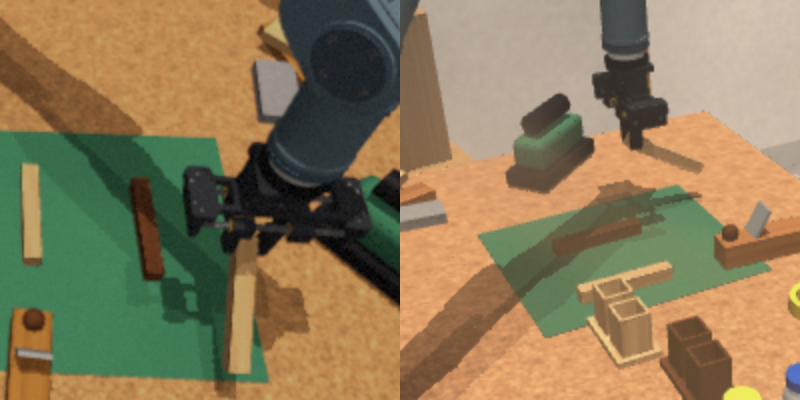

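The pads resist the pivot: the stick is held but only slightly tilted (far end at about (240,370) in the left half). I'll try vertical shaking so gravity works it down.

```bash
cat >> h.py <<'E'
def two(n,a,b):
    f=grab("scene");g=grab("side")
    def cr(q,c): x,y=int(max(0,min(540,c[0]-50))),int(max(0,min(280,c[1]-60)));return cv2.resize(q["im"][y:y+120,x:x+100],(400,480))
    cv2.imwrite(f"pics/{n}.png",np.hstack([cr(f,proj(f,a)),cr(g,proj(g,a))])[:,:,::-1])
def mask_ends(f,lo,hi,box): pass
E
python3 -m creep '0 0 0 -0.08 0;0 0 0 -0.08 0;0 0 0 -0.08 0;0 0 0 0.08 0;0 0 0 -0.08 0;0 0 0 0.08 0;0 0 0 -0.08 0;0 0 0 0.08 0;0 0 0 -0.08 0;0 0 0 0 0'
python3 - <<'E'
from h import *
o=bot.get_obs();two("p2",o["ee_pos"],0)
E
```

```text
time: 5.42
ee_pos: [625.5, 435.4, 258.5]
ee_rot: [[-0.999, 0.04, 0.001], [0.04, 0.999, 0.002], [-0.001, 0.002, -1.0]]
ft_force: [0.2, 0.6, 2.7]
opening: 0.268
grasp_force: 3.0
```

View pics/p2.png

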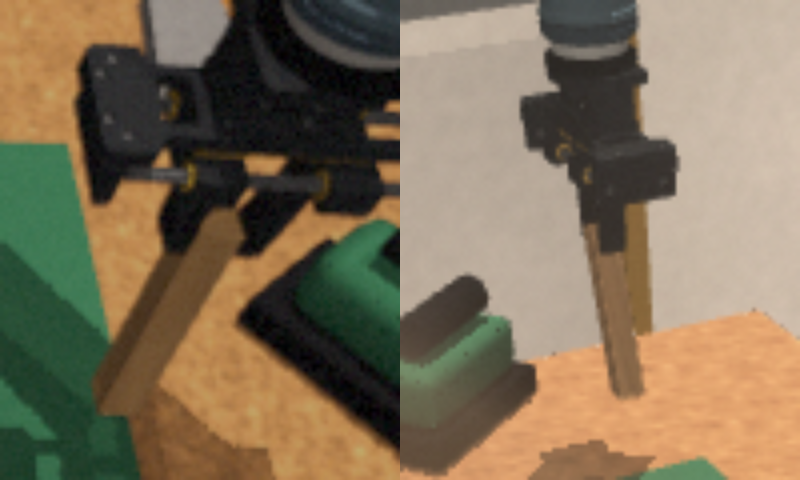

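Both crops show the stick hanging close to vertical. Its lower end is at about (128,388) in the left crop and (228,390) in the right one, so I'll triangulate that.

```bash
cat >> h.py <<'E'
def tri(uva,uvb):
    f=grab("scene");g=grab("side");P=[q["K"]@np.linalg.inv(q["C"])[:3] for q in(f,g)]
    X=cv2.triangulatePoints(P[0],P[1],np.array(uva,float).reshape(2,1),np.array(uvb,float).reshape(2,1)).ravel();return X[:3]/X[3]
def crop0(f,a): c=proj(f,a);return np.array([int(max(0,min(540,c[0]-50))),int(max(0,min(280,c[1]-60)))])
E
python3 - <<'E'
from h import *
o=bot.get_obs();p=o["ee_pos"];print(p)
f=grab("scene");g=grab("side")
a=crop0(f,p)+np.array([128,388])/4;b=crop0(g,p)+np.array([228,390])/4
print(tri(a,b),"pred vertical",p+[0,0,19-144])
E
```

```text
[626.33461751 435.71396427 258.14368236]
[640.11476563 440.07879823 117.72662571] pred vertical [626.33461751 435.71396427 133.14368236]
```

```bash
python3 -m creep '0 0 0 0 0;0 0 0 0 0' 15
python3 - <<'E'
from h import *
go(440,108,265,90)
E
```

```text
time: 5.88
ee_pos: [625.7, 434.3, 255.3]
ee_rot: [[-0.999, 0.041, -0.0], [0.041, 0.999, -0.0], [0.0, -0.0, -1.0]]
ft_force: [0.3, 0.2, -0.8]
opening: 0.272
grasp_force: 15.0
at [625.7 434.3 255.3] shift [ 0.3713 -0.6527 -0.0191] rows>= 9.0 roll -0.51 op 0.272 t 5.88
```

```bash
python3 -m creep '0 0 0 -0.01 -0.5;0 0.0371 -0.0653 -0.001 0;0 0.0371 -0.0653 -0.001 0;0 0.0371 -0.0653 -0.001 0;0 0.0371 -0.0653 -0.001 0;0 0.0371 -0.0653 -0.001 0;0 0.0371 -0.0653 -0.001 0;0 0.0371 -0.0653 -0.001 0;0 0.0371 -0.0653 -0.001 0;0 0.0371 -0.0653 -0.001 0;0 0.0371 -0.0653 -0.001 0;0 0 0 0 0'
python3 -m creep '0 0 0 0 0;0 0 0 0 0'
python3 - <<'E'
from h import *
f=grab("scene");g=grab("side")
a=[440,108,100]
print(crop0(f,a),crop0(g,a));two("p3",a,0)
print([proj(q,[444.5,110,75]).round(1) for q in(f,g)])
E
```

```text
time: 6.88
ee_pos: [436.8, 101.4, 265.3]
ee_rot: [[-1.0, 0.008, -0.003], [0.008, 1.0, -0.003], [0.003, -0.003, -1.0]]
ft_force: [-0.0, -0.5, -0.7]
opening: 0.268
grasp_force: 15.0
time: 7.05
ee_pos: [440.6, 108.7, 266.1]
ee_rot: [[-1.0, 0.001, 0.001], [0.001, 1.0, 0.001], [-0.001, 0.001, -1.0]]
ft_force: [0.7, 0.6, -0.1]
opening: 0.271
grasp_force: 15.0
[293  98] [213 135]
[array([343.2, 165.6]), array([265.2, 202.3])]
```

View pics/p3.png

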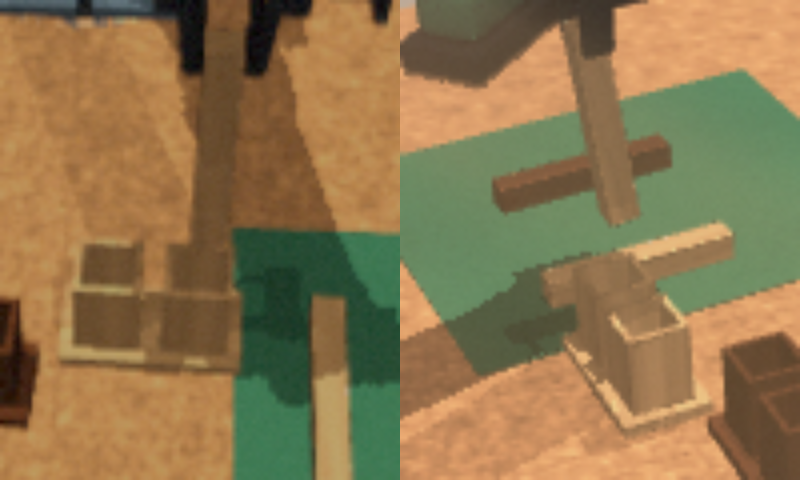

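```bash
python3 - <<'E'
from h import *
for v in (160,164,168): print(tri((346,v),(268,188.5)).round(1))
f=grab("scene");g=grab("side")
for z in (264,130): print([proj(q,[440.5,108.5,z]).round(1) for q in(f,g)])
E
```

```text
[458.6 114.9 116.6]
[462.7 118.5 111.3]
[467.  122.1 106.1]
[array([347.4, 114.7]), array([259.1, 145.7])]
[array([343.9, 151.6]), array([262.8, 187.1])]
```

```bash
python3 -m creep '0 0.016 -0.006 0 0;0 0 0 0.02 0;0 0 0 0.02 0;0 0 0 0.02 0;0 0 0 0.02 0;0 0 0 0.02 0;0 0 0 0 0' 6
python3 -m creep '0 0 0 0 0;0 0 0 0 0'
python3 - <<'E'
from h import *
f=grab("scene");g=grab("side")
a=[440,108,100]
two("p4",a,0)
E
```

```text
time: 8.23
ee_pos: [430.6, 104.6, 213.1]
ee_rot: [[-1.0, 0.001, -0.004], [0.001, 1.0, -0.001], [0.004, -0.001, -1.0]]
ft_force: [0.2, 0.4, -0.4]
opening: 0.273
grasp_force: 6.0
time: 8.4
ee_pos: [432.2, 105.1, 215.6]
ee_rot: [[-1.0, 0.001, -0.0], [0.001, 1.0, -0.0], [0.0, -0.0, -1.0]]
ft_force: [-0.2, -0.4, -0.8]
opening: 0.272
grasp_force: 6.0
```

View pics/p4.png

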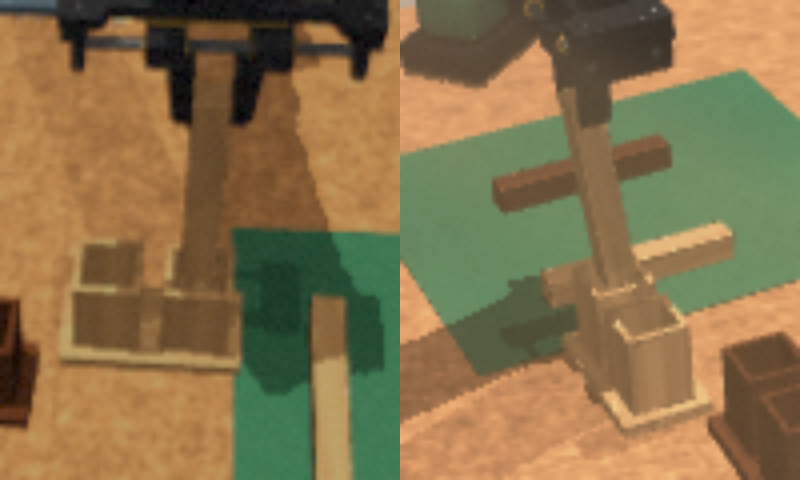

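Both crops show the stick's lower end inside the mouth of the left pale tube. I'll lower it further while centring, then release.

```bash
python3 -m creep '0 -0.002 0.001 0.012 0;0 -0.002 0.001 0.012 0;0 -0.003 0.001 0.012 0;0 -0.003 0.001 0.012 0;0 -0.003 0.001 0.012 0;0 -0.003 0.001 0.012 0;0 -0.003 0.001 0.012 0;0 -0.003 0.001 0.012 0;0 0 0 0 0;0 0 0 0 0' 3
python3 - <<'E'
from h import *
go(444,110,165,90)
E
```

```text
time: 9.43
ee_pos: [443.0, 109.0, 167.3]
ee_rot: [[-1.0, 0.001, -0.001], [0.001, 1.0, -0.0], [0.001, -0.0, -1.0]]
ft_force: [-0.7, -0.1, -0.9]
opening: 0.274
grasp_force: 3.0
at [443.  109.  167.3] shift [-0.002   0.0021  0.0045] rows>= 0.1 roll -0.01 op 0.274 t 9.43
```

```bash
python3 -m creep '0.6 0 0 0 0;0.6 0 0 0 0;0.6 0 0 0 0;0.6 0 0 0 0;0.6 0 0 -0.04 0;0.6 0 0 -0.08 0;0.6 0 0 -0.08 0;0.6 0 0.08 0 0;0.6 0 0.08 0 0;0.6 0 0.08 0 0;0.6 0 0.08 0 0;0.6 0 0.08 0 0'
python3 -m creep '0.6 0 0 0 0;0.6 0 0 0 0;0.6 0 0 0 0' 6
python3 - <<'E'
from h import *
f=grab("wrist","w2");print(f["K"].round(1).tolist())
h=f["hsv"];H,S,V=h[...,0],h[...,1],h[...,2]
mat=(H>55)&(H<85)&(S>60)
m=(H<35)&(S>60);m[255:]=0
go(444,110,165,90)
s=grab("scene");h=s["hsv"];H=h[...,0]
box=np.zeros(H.shape,bool);box[160:245,357:480]=1
for c in blobs(box&((H<40)|(H>95))): print(rect(s,c,24))
E
```

```text
time: 10.43
ee_pos: [443.0, 310.9, 268.1]
ee_rot: [[-1.0, 0.001, 0.001], [0.001, 1.0, 0.001], [-0.001, 0.001, -1.0]]
ft_force: [1.3, -1.3, -0.1]
opening: 0.599
grasp_force: 0.0
time: 10.68
ee_pos: [443.3, 308.1, 267.4]
ee_rot: [[-1.0, 0.001, -0.0], [0.001, 1.0, -0.001], [0.0, -0.001, -1.0]]
ft_force: [-0.4, -1.2, -0.7]
opening: 0.598
grasp_force: 0.0
[[330.1, 0.0, 323.8], [0.0, 330.1, 198.7], [0.0, 0.0, 1.0]]
at [443.6 307.4 267.5] shift [-0.0008 -0.3945  0.2055] rows>= 5.3 roll -0.03 op 0.602 t 10.73
[526.0, 362.8, 169.7, 31.5, 1.8]
[507.0, 203.1, 174.8, 27.7, -0.6]
[452.7, 486.3, 188.7, 32.0, -10.4]
```

View pics/w2.png

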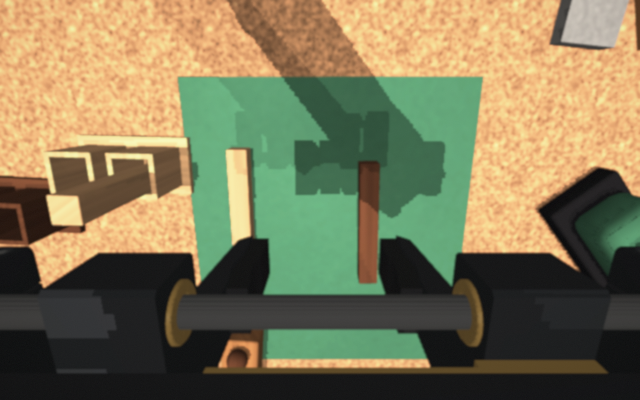

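The wrist view shows the first pale stick standing in its tube, top at (64,210). The dark stick runs (369,162)–(369,283) and the remaining pale stick starts at (239,149).

```bash
python3 - <<'E'
from h import *
f=grab("wrist")
print("top",ray(f,[(64,210)],173), "mouths z75",ray(f,[(69,172),(130,170)],75))
p=ray(f,[(369,162),(369,283)],24);print(p,np.linalg.norm(p[1]-p[0]));print(ray(f,[(239,149),(243,240)],24))
go(p[0,0]+14,p[:,1].mean(),4,90)
E
```

```text
top [[450.26840962 108.00748927]] mouths z75 [[439.72865794  41.141549  ]
 [437.74990546 105.21252629]]
[[438.32516043 361.0604137 ]
 [599.61779362 366.67478708]] 161.3903178958725
[[422.55652682 207.3345889 ]
 [538.02020175 204.1291466 ]]
at [443.8 307.2 267.7] shift [-0.017   0.1137  0.5273] rows>= 6.5 roll -0.04 op 0.601 t 10.83
```

```bash
python3 -m creep '0.6 -0.02 0.054 0 -0.4;0.6 0 0.054 0 0;0.6 0 0 0.078 0;0.6 0 0 0.078 0;0.6 0 0 0.078 0;0.6 0 0 0.078 0;0.6 0 0 0.078 0;0.6 0 0 0.078 0;0.6 0 0 0.03 0;0.6 0 0 0.03 0;0.6 0 0 0 0;0.3 0 0 0 0' 6
python3 -m creep '0 0 0 0 0;0 0 0 0 0;0 0 0 0 0;0 0 0 0 0'
python3 -m creep '0 0 0 -0.08 0;0 0 0 -0.08 0;0 0 0 -0.08 0;0 0 0 -0.08 0;0 0 0 -0.08 0;0 0 0 -0.08 0;0 0 0 0.08 0;0 0 0 -0.08 0;0 0 0 0.08 0;0 0 0 -0.08 0;0 0 0 0 0' 3
python3 - <<'E'
from h import *
o=bot.get_obs();p=[460,361,200];f=grab("scene");g=grab("side");print(o["ee_pos"],crop0(f,p),crop0(g,p));two("p5",p,0)
E
```

```text
time: 11.83
ee_pos: [453.0, 361.7, 3.3]
ee_rot: [[-1.0, -0.03, -0.0], [-0.03, 1.0, -0.001], [0.0, -0.001, -1.0]]
ft_force: [0.4, -0.2, 0.5]
opening: 0.544
grasp_force: 0.0
time: 12.17
ee_pos: [452.7, 362.9, 4.1]
ee_rot: [[-1.0, -0.031, 0.001], [-0.031, 1.0, 0.0], [-0.001, 0.0, -1.0]]
ft_force: [-0.8, -1.0, 2.0]
opening: 0.272
grasp_force: 6.0
time: 13.08
ee_pos: [452.9, 363.5, 244.3]
ee_rot: [[-1.0, -0.031, -0.001], [-0.031, 1.0, -0.0], [0.001, -0.0, -1.0]]
ft_force: [1.2, 1.9, 1.2]
opening: 0.272
grasp_force: 3.0
[452.87538047 363.48428904 244.33951104] [397  82] [186  72]
```

View pics/p5.png

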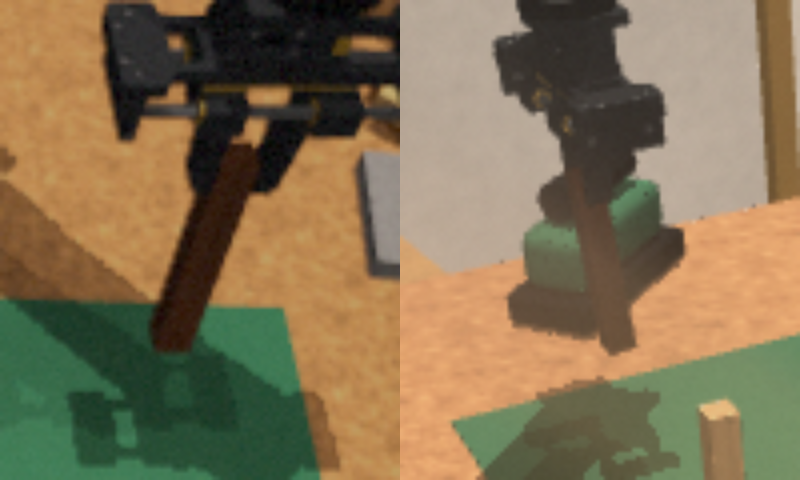

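The dark stick hangs nearly vertical. Its lower end is at about (441,166) in the scene image and (240,158) in the side image. The first pale stick stands at the lower right.

```bash
python3 -m creep '0 0 0 -0.08 0;0 0 0 0.08 0;0 0 0 -0.08 0;0 0 0 0.08 0;0 0 0 0 0;0 0 0 0 0'
python3 -m creep '0 0 0 0 0;0 0 0 0 0' 15
python3 - <<'E'
from h import *
print(tri((440.8,165.8),(240.5,158.2)))
f=grab("scene");g=grab("side")
for q,(x,y) in((f,(397,82)),(g,(186,72))):
    h=q["hsv"];m=(h[...,0]<16)&(h[...,1]>110)&(h[...,2]<110);b=np.zeros(m.shape,bool);b[y+20:y+110,x+20:x+80]=1
    for c in blobs(m&b,80):
        c=c[:,0];v=c[:,1].max();t=c[:,1].min();w=lambda r:c[abs(c[:,1]-r)<=1,0]
        print(v,t,[(r,w(r).min(),w(r).max()) for r in (v-20,v-12,v-6)])
print([proj(q,[452.5,363,z]).round(1) for q in(f,g) for z in (250,130)])
go(492,-40,265,83)
E
```

```text
time: 13.78
ee_pos: [451.2, 361.9, 242.6]
ee_rot: [[-1.0, -0.031, -0.003], [-0.031, 1.0, -0.003], [0.003, -0.002, -1.0]]
ft_force: [-0.2, 0.1, -0.3]
opening: 0.274
grasp_force: 3.0
time: 13.95
ee_pos: [452.8, 363.4, 245.0]
ee_rot: [[-1.0, -0.031, 0.001], [-0.031, 1.0, 0.001], [-0.001, 0.001, -1.0]]
ft_force: [-0.1, -0.7, -1.2]
opening: 0.269
grasp_force: 15.0
[462.42704786 367.96798504 103.56496373]
167 115 [(np.int32(147), np.int32(439), np.int32(451)), (np.int32(155), np.int32(437), np.int32(448)), (np.int32(161), np.int32(435), np.int32(446))]
[array([453.4, 126. ]), array([439.9, 158.4]), array([232.6, 117.9]), array([236.5, 151.7])]
at [452.7 363.3 244.4] shift [-0.1764 -0.7909 -0.0417] rows>= 9.8 roll 1.92 op 0.268 t 14.15
```

```bash
python3 -m creep '0 -0.07 -0.03 -0.01 0;0 -0.07 -0.03 -0.01 0;0 -0.06 -0.05 -0.01 0;0 0 -0.08 -0.01 0;0 0 -0.08 0 0;0 0 -0.08 0 0;0 0 -0.08 0 0;0 0 -0.08 0 0;0 0 -0.08 0 0;0 0 -0.08 0 0;0 0 0 0 0.96;0 0 0 0 0.96'
python3 -m creep '0 0 0 0 0;0 0 0 0 0'
python3 - <<'E'
from h import *
go(487,-42,265,83)
E
```

```text
time: 15.15
ee_pos: [563.1, 27.4, 264.2]
ee_rot: [[-0.991, 0.132, 0.001], [0.132, 0.991, -0.001], [-0.001, -0.001, -1.0]]
ft_force: [-0.5, 1.3, -1.2]
opening: 0.271
grasp_force: 15.0
time: 15.32
ee_pos: [562.9, 31.6, 263.9]
ee_rot: [[-0.993, 0.119, 0.0], [0.119, 0.993, 0.0], [-0.0, 0.0, -1.0]]
ft_force: [0.3, -0.6, -0.7]
opening: 0.271
grasp_force: 15.0
at [562.9  31.6 263.9] shift [ 0.1328 -0.1647 -0.0023] rows>= 2.5 roll 0.03 op 0.271 t 15.32
```

```bash
python3 -m creep '0 0.0332 -0.0412 0 0;0 0.0332 -0.0412 0 0;0 0.0332 -0.0412 0 0;0 0.0332 -0.0412 0 0;0 0 0 0 0;0 0 0 0.02 0;0 0 0 0.02 0;0 0 0 0.02 0;0 0 0 0 0;0 0 0 0 0'
python3 - <<'E'
from h import *
f=grab("scene");g=grab("side");a=[490,-40,90]
print([proj(q,[496,-38,75]).round(1) for q in(f,g)],crop0(f,a),crop0(g,a));two("p6",a,0);go(487,-42,235,83)
E
```

```text
time: 16.15
ee_pos: [486.6, -41.6, 232.4]
ee_rot: [[-0.993, 0.12, -0.002], [0.12, 0.993, 0.0], [0.002, -0.0, -1.0]]
ft_force: [-0.6, -0.4, -0.2]
opening: 0.271
grasp_force: 15.0
[array([289.1, 178.3]), array([302.8, 222.4])] [238 113] [251 159]
at [487.3 -42.2 233.9] shift [ 0.0007  0.0003 -0.0022] rows>= 0.0 roll 0.0 op 0.27 t 16.35
```

View pics/p6.png

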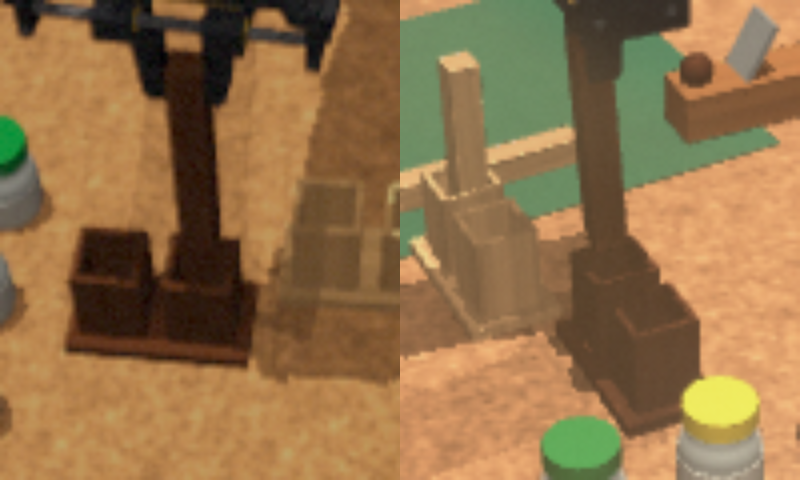

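The dark stick's lower end sits over the back dark tube's mouth, (605,250) in the right crop, and the pale stick stands in its tube. I'll lower, release and rise.

```bash
python3 -m creep '0 0 0 0.014 0;0 0 0 0.014 0;0 -0.001 0.001 0.014 0;0 -0.001 0.001 0.014 0;0 -0.001 0.001 0.014 0;0 -0.001 0.001 0.014 0;0 -0.001 0.001 0.014 0;0 -0.001 0.001 0.014 0;0 -0.001 0.001 0.014 0;0 -0.001 0 0.014 0;0 0 0 0 0' 4
python3 -m creep '0.6 0 0 0 0;0.6 0 0 0 0;0.6 0 0 0 0;0.6 0 0 0 0;0.6 0 0 -0.04 0;0.6 0 0 -0.08 0;0.6 0 0 -0.08 0;0.6 -0.08 0 -0.01 0;0.6 -0.04 0.06 0 0;0.6 0 0.08 0 0;0.6 0 0.08 0 0;0.6 0 0.08 0 0' 6
python3 -m creep '0.6 0 0 0 -0.96;0.6 0 0 0 -0.48;0.6 0 0 0 0;0.6 0 0 0 0'
python3 - <<'E'
from h import *
s=grab("scene");h=s["hsv"];H=h[...,0]
box=np.zeros(H.shape,bool);box[160:245,357:480]=1
for c in blobs(box&((H<40)|(H>95))): print(rect(s,c,24))
go(440,206,267,90)
E
```

```text
time: 17.27
ee_pos: [490.5, -39.3, 162.2]
ee_rot: [[-0.993, 0.122, -0.002], [0.122, 0.993, -0.0], [0.002, -0.0, -1.0]]
ft_force: [-0.4, 0.3, -0.7]
opening: 0.271
grasp_force: 4.0
time: 18.27
ee_pos: [569.5, 103.6, 269.1]
ee_rot: [[-0.992, 0.123, 0.001], [0.123, 0.992, 0.0], [-0.001, 0.0, -1.0]]
ft_force: [0.5, 0.6, -0.5]
opening: 0.601
grasp_force: 0.0
time: 18.6
ee_pos: [569.2, 101.8, 268.8]
ee_rot: [[-1.0, 0.009, 0.0], [0.009, 1.0, -0.0], [-0.0, -0.0, -1.0]]
ft_force: [0.8, 0.0, 0.9]
opening: 0.603
grasp_force: 0.0
[507.0, 203.1, 174.8, 28.1, -0.2]
[452.7, 486.3, 188.7, 32.0, -10.4]
at [569.2 101.6 268.8] shift [0.2584 0.2089 0.0035] rows>= 4.0 roll -0.12 op 0.603 t 18.65
```

```bash
python3 - <<'E'
from h import *
s=grab("scene")
for z in (30,60,90): print(z,ray(s,[(376.7,244.3),(377,250)],z).round(0).tolist())
f=grab("wrist")
h=f["hsv"];H,S,V=h[...,0],h[...,1],h[...,2]
u,v=proj(f,[503,205,24]);print(u,v)
m=((H<40)&(S>40)&(V>120));b=np.zeros(m.shape,bool);b[60:245,int(u)-60:int(u)+60]=1
for c in blobs(m&b,80): print(rect(f,c,24),c[:,0].min(0),c[:,0].max(0))
for z in (60,): print(ray(f,[(u,v)],z))
E
```

```text
30 [[664.0, 201.0], [680.0, 201.0]]
60 [[680.0, 196.0], [696.0, 196.0]]
90 [[695.0, 191.0], [711.0, 192.0]]
413.5970050925824 108.37964006011428
[516.7, 202.9, 130.3, 24.8, -0.7] [397  60] [426 176]
[465.6, 137.3, 29.4, 4.5, 0.9] [353  60] [357  88]
[[502.65591377 195.54679201]]
```

```bash
python3 -m creep '0.6 0.006 0.0676 0 0;0.6 0 0.0676 0 0;0.6 0 0.0676 0 0;0.6 0 0 0.078 0;0.6 0 0 0.078 0;0.6 0 0 0.078 0;0.6 0 0 0.078 0;0.6 0 0 0.078 0;0.6 0 0 0.078 0;0.6 0 0 0.03 0;0.6 0 0 0.031 0;0.6 0 0 0 0' 6
python3 -m creep '0 0 0 0 0;0 0 0 0 0;0 0 0 0 0;0 0 0 0 0;0 0 0 0 0'
python3 -m creep '0 0 0 -0.08 0;0 0 0 -0.08 0;0 0 0 -0.08 0;0 0 0 -0.08 0;0 0 0 -0.08 0;0 0 0 -0.08 0;0 0 0 0.08 0;0 0 0 -0.08 0;0 0 0 0.08 0;0 0 0 -0.08 0;0 0 0 0 0' 3
python3 -m creep '0 0 0 -0.08 0;0 0 0 0.08 0;0 0 0 -0.08 0;0 0 0 0.08 0;0 0 0 0 0;0 0 0 0 0'
python3 -m creep '0 0 0 0 0;0 0 0 0 0' 15
python3 - <<'E'
from h import *
f=grab("scene","s6");g=grab("side","d6");p=bot.get_obs()["ee_pos"]
for q in(f,g):
    h=q["hsv"];H,S,V=[h[...,i] for i in range(3)]
    u,v=proj(q,[566,203,150]).astype(int);b=np.zeros(H.shape,bool);b[v-40:v+50,u-30:u+30]=1
    m=(H<30)&(S>60)&(V>100)
    print((u,v),[proj(q,[566,203,z]).round(1).tolist() for z in(250,110)])
    for c in blobs(m&b,80): print(c[:,0].min(0),c[:,0].max(0),cv2.contourArea(c))
E
```

```text
time: 19.75
ee_pos: [566.5, 202.8, 2.1]
ee_rot: [[-1.0, 0.009, -0.002], [0.009, 1.0, -0.001], [0.002, -0.001, -1.0]]
ft_force: [-0.1, -0.6, 0.2]
opening: 0.599
grasp_force: 0.0
time: 20.17
ee_pos: [567.2, 203.6, 4.7]
ee_rot: [[-1.0, 0.007, 0.001], [0.007, 1.0, 0.0], [-0.001, 0.0, -1.0]]
ft_force: [0.2, -0.6, 1.8]
opening: 0.273
grasp_force: 6.0
time: 21.08
ee_pos: [567.5, 203.9, 245.0]
ee_rot: [[-1.0, 0.007, -0.001], [0.007, 1.0, -0.0], [0.001, -0.0, -1.0]]
ft_force: [2.2, 0.8, 1.3]
opening: 0.269
grasp_force: 3.0
time: 21.58
ee_pos: [565.7, 203.1, 243.4]
ee_rot: [[-1.0, 0.007, -0.003], [0.007, 1.0, -0.001], [0.003, -0.001, -1.0]]
ft_force: [0.5, 1.2, 0.9]
opening: 0.272
grasp_force: 3.0
time: 21.75
ee_pos: [567.5, 203.8, 245.7]
ee_rot: [[-1.0, 0.007, 0.002], [0.007, 1.0, 0.001], [-0.002, 0.001, -1.0]]
ft_force: [0.9, -0.6, 0.6]
opening: 0.269
grasp_force: 15.0
(np.int64(382), np.int64(186)) [[389.0, 160.3], [380.2, 195.5]]
[383 147] [398 180] 178.5
[352 146] [378 155] 143.0
(np.int64(287), np.int64(158)) [[286.1, 128.7], [288.3, 169.2]]
[257 118] [316 172] 2127.0
[257 172] [276 207] 389.0
[296 191] [316 207] 131.0
```

```bash
python3 -m creep '0 0 -0.08 -0.01 0;0 0 -0.08 -0.01 0;0 0 -0.08 -0.01 0;0 0 -0.08 -0.01 0;0 0.0747 0 0 0;0 0.0747 0 0 0;0 0.0747 0 0 0;0 0 0 0 0;0 0 0 0.02 0;0 0 0 0.02 0;0 0 0 0.02 0;0 0 0 0 0'
python3 -m creep '0 0 0 0 0;0 0 0 0 0'
python3 - <<'E'
from h import *
f=grab("scene");g=grab("side");a=[450,45,100]
print([proj(q,[444.5,45,75]).round(1) for q in(f,g)],crop0(f,a),crop0(g,a));two("p7",a,0);go(455,43,235,90)
E
```

```text
time: 22.85
ee_pos: [453.4, 44.3, 231.8]
ee_rot: [[-1.0, 0.007, -0.003], [0.007, 1.0, -0.001], [0.003, -0.001, -1.0]]
ft_force: [-0.9, 0.1, -1.5]
opening: 0.273
grasp_force: 15.0
time: 23.02
ee_pos: [454.2, 44.5, 233.9]
ee_rot: [[-1.0, 0.007, -0.0], [0.007, 1.0, -0.0], [0.0, -0.0, -1.0]]
ft_force: [-0.3, 0.3, -1.1]
opening: 0.27
grasp_force: 15.0
[array([320.1, 164.8]), array([274., 213.])] [270 100] [225 145]
at [454.1  44.4 234.4] shift [-0.0019 -0.0028 -0.0012] rows>= 0.0 roll -0.09 op 0.272 t 23.22
```

View pics/p7.png

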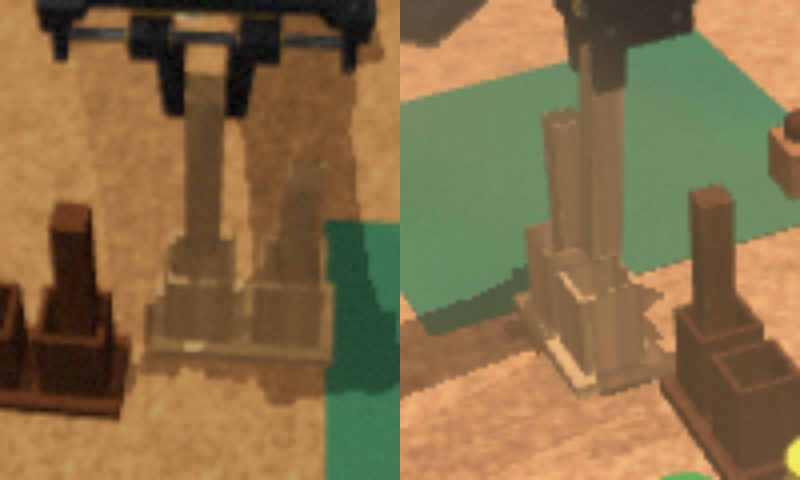

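The held stick is nearly vertical and hangs about 8 mm too far in +x of the right pale mouth. It is at (607,258) in the right crop, against an expected (594,248). The other two sticks stand seated. I'll correct and lower.

```bash
python3 -m creep '0 0.014 0 0 0;0 0 0 0 0;0 0 0 0.014 0;0 0 0 0.014 0;0 0 0 0.014 0;0 0 0 0.014 0;0 0 0 0.014 0;0 0 0 0.014 0;0 0 0 0.014 0;0 0 0 0.014 0;0 0 0 0 0;0 0 0 0 0' 4
python3 -m creep '0 0 0 0.014 0;0 0 0 0.014 0;0 0 0 0 0'
python3 - <<'E'
from h import *
go(410,-202,265,0)
E
```

```text
time: 24.22
ee_pos: [446.4, 44.4, 177.7]
ee_rot: [[-1.0, 0.007, -0.001], [0.007, 1.0, -0.0], [0.001, -0.0, -1.0]]
ft_force: [0.4, 0.4, 0.2]
opening: 0.27
grasp_force: 4.0
time: 24.47
ee_pos: [445.9, 44.3, 163.0]
ee_rot: [[-1.0, 0.007, -0.002], [0.007, 1.0, -0.0], [0.002, -0.0, -1.0]]
ft_force: [-0.7, 0.5, -0.4]
opening: 0.269
grasp_force: 4.0
at [445.9  44.3 163. ] shift [-0.4927 -0.0722 -0.2038] rows>= 6.5 roll 19.55 op 0.269 t 24.47
```

```bash
python3 -m creep '0.6 0 0 0 0;0.6 0 0 0 0;0.6 0 0 0 0;0.6 0 0 0 0;0.6 0 0 -0.04 0;0.6 0 0 -0.08 0;0.6 0 0 -0.08 0;1 0 -0.072 0 0;1 0 -0.072 0 0;1 0 -0.072 0 0;1 0 -0.072 0 0;1 0 -0.072 0 0'
python3 -m creep '1 -0.012 -0.072 0 0;1 -0.012 -0.072 0 0;1 -0.012 -0.072 0 0;1 -0.012 -0.072 0 0;1 0 0 0 0;1 0 0 0 0;1 0 0 0 0' 20
cat >> h.py <<'E'
def avgwrist(n=4):
    ps=[];fr=None
    for i in range(n):
        ps.append((bot.get_obs()["ee_pos"],bot.get_obs()["ee_rot"]));fr=bot.grab_frame("wrist")
    T=np.eye(4);T[:3,3]=np.mean([p[0] for p in ps],0);U,_,V=np.linalg.svd(np.mean([p[1] for p in ps],0));T[:3,:3]=U@V
    print("std",np.std([p[0] for p in ps],0).round(1))
    return dict(im=fr["color"],K=fr["mtx"],C=T@fr["mount"],hsv=cv2.cvtColor(fr["color"],cv2.COLOR_RGB2HSV).astype(int))
def jm(f):
    H,S,V=[f["hsv"][...,i] for i in range(3)]
    return dict(red=((H<6)|(H>174))&(S>180)&(V>90),yel=(H>24)&(H<34)&(S>170),blu=(H>100)&(H<125)&(S>130),grn=(H>60)&(H<80)&(S>150))
def jars(f,z=75,rows=250):
    for n,m in jm(f).items():
        m=m.copy();m[rows:]=0
        for c in blobs(m,150)[:4]: print(n,rect(f,c,z),"px",c[:,0].min(0),c[:,0].max(0))
E
python3 - <<'E'
from h import *
f=avgwrist();jars(f);cv2.imwrite("pics/w3.png",f["im"][:,:,::-1])
s=grab("scene");m=jm(s)["blu"];m[:,200:]=0
for c in blobs(m,10): print("line",rect(s,c,40))
m=jm(f)["blu"];m[250:]=0
for c in blobs(m,100): print("wline",rect(f,c,40))
go(470,-280,265,86.6)
E
```

```text
time: 25.47
ee_pos: [445.2, -137.3, 264.6]
ee_rot: [[-1.0, 0.007, 0.001], [0.007, 1.0, -0.0], [-0.001, -0.0, -1.0]]
ft_force: [0.1, -0.3, 0.0]
opening: 0.953
grasp_force: 0.0
time: 26.05
ee_pos: [468.3, -279.0, 264.0]
ee_rot: [[-1.0, 0.007, -0.0], [0.007, 1.0, 0.001], [0.0, 0.001, -1.0]]
ft_force: [0.3, -0.1, 0.2]
opening: 1.003
grasp_force: 0.0
std [0.1 0.4 0.1]
blu [454.4, -347.0, 192.3, 4.8, -3.5] px [254  62] [259 249]
grn [402.1, -195.5, 41.4, 16.2, -48.2] px [388  88] [421 122]
line [-199.3, -927.8, 796.8, 266.9, 41.3]
line [511.7, -355.9, 310.0, 4.5, -3.5]
line [838.4, -684.0, 51.4, 5.0, 74.9]
wline [460.2, -354.2, 212.4, 5.3, -3.5]
at [ 468.6 -278.6  264.3] shift [-0.003  -0.0027 -0.0014] rows>= 0.1 roll 0.68 op 0.997 t 26.3
```

View pics/w3.png

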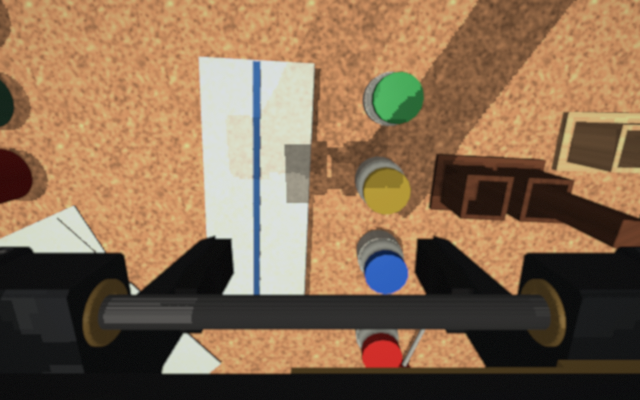

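The wrist view shows lids at green (398,98), yellow (386,190), blue (386,272) and red (382,352). The shelf's blue line runs (256,62)–(257,295).

```bash
python3 - <<'E'
from h import *
f=avgwrist(3)
p=ray(f,[(398,98),(386.5,190),(386,272),(382,352)],75);print(p.round(1))
c=np.array([511.7,-356.6]);u=np.array([np.cos(np.radians(3.5)),-np.sin(np.radians(3.5))])
print([(c+s*u).round(1).tolist() for s in(-105,-35,35,105)])
s=grab("scene")
for n,q in zip("gybr",p): print(n,proj(s,[*q,75]).round(1),end=' ')
for n,m in jm(s).items():
    m=m.copy();m[:,200:]&=True;m[:,:200]=0;m[:,250:]=0;m[265:]=0
    for c in blobs(m,60): print(n,c[:,0].min(0),c[:,0].max(0))
go(p[0,0],p[0,1],140,86.5)
E
```

```text
std [0.  0.2 0. ]
[[ 391.7 -205.8]
 [ 484.  -212.7]
 [ 579.4 -208.8]
 [ 687.3 -208.7]]
[[406.9, -350.2], [476.8, -354.5], [546.6, -358.7], [616.5, -363.0]]
g [234.6 147.5] y [226.8 172.5] b [222.  201.2] r [214.3 237.2] red [205 232] [224 250]
yel [219 167] [236 182]
blu [214 195] [232 212]
grn [228 142] [243 156]
at [ 468.4 -279.4  264.3] shift [0.1623 0.1374 0.2485] rows>= 3.9 roll 0.68 op 1.0 t 26.5
```

```bash
python3 -m creep '1 0 0 0 0.68;1 0.0541 0.0463 0 0;1 0.0541 0.0463 0 0;1 0.0541 0.0463 0 0;1 0 0 0 0;1 0 0 0.0775 0;1 0 0 0.0775 0;1 0 0 0.0775 0;1 0 0 0.0775 0;1 0 0 0.0775 0;1 0 0 0.0775 0;1 0 0 0 0' 20
python3 -m creep '0.4 0 0 0 0;0.4 0 0 0 0;0.4 0 0 0 0;0.4 0 0 0 0;0.4 0 0 0 0;0.4 0 0 0 0;0.4 0 0 -0.06 0;0.4 0 0 -0.06 0;0.4 0 0 -0.06 0;0.4 0 0 0 0;0.4 0 0 0 0'
python3 - <<'E'
from h import *
go(406.9,-350.2,122,86.5)
E
```

```text
time: 27.5
ee_pos: [387.1, -203.5, 25.3]
ee_rot: [[-0.998, 0.061, -0.012], [0.061, 0.998, 0.005], [0.012, 0.004, -1.0]]
ft_force: [-1.6, -0.0, 0.9]
opening: 0.998
grasp_force: 0.0
time: 28.42
ee_pos: [392.9, -205.8, 123.4]
ee_rot: [[-0.998, 0.061, 0.004], [0.061, 0.998, -0.001], [-0.005, -0.001, -1.0]]
ft_force: [-0.1, 0.6, -2.5]
opening: 0.622
grasp_force: 20.0
at [ 392.9 -205.8  123.4] shift [-0.0456 -0.2866  0.0033] rows>= 3.5 roll -0.0 op 0.622 t 28.42
```

```bash
cat >> h.py <<'E'
def goa(*t):
    ps=[]
    for i in range(4): bot.grab_frame("side");ps.append(bot.get_obs()["ee_pos"])
    m=np.mean(ps,0);d=bot.get_obs()["ee_rot"].T@(np.array(t)-m);print("mean",m.round(1),"shift",(d/500).round(4))
E
python3 -m creep '0.4 -0.0114 -0.0716 0 0;0.4 -0.0114 -0.0716 0 0;0.4 -0.0114 -0.0716 0 0;0.4 -0.0114 -0.0716 0 0;0.4 0 0 0 0;0.4 0 0 0 0;0.4 0 0 0 0'
python3 - <<'E'
from h import *
goa(406.9,-350.2,72.5)
E
```

```text
time: 29.0
ee_pos: [404.7, -348.4, 120.3]
ee_rot: [[-0.998, 0.061, -0.002], [0.061, 0.998, 0.002], [0.002, 0.002, -1.0]]
ft_force: [0.3, 1.3, -0.9]
opening: 0.624
grasp_force: 20.0
mean [ 405.4 -347.9  120.9] shift [-0.0034 -0.0045  0.0969]
```

```bash
python3 -m creep '0.4 -0.0034 -0.0045 0 0;0.4 0 0 0.024 0;0.4 0 0 0.024 0;0.4 0 0 0.024 0;0.4 0 0 0.018 0;0.4 0 0 0.006 0;0.4 0 0 0 0;0.4 0 0 0 0'
python3 -m creep '1 0 0 0 0;1 0 0 0 0;1 0 0 0 0;1 0 0 0 0;1 0 0 0 0;1 0 0 -0.08 0;1 0 0 -0.08 0;1 0 0 -0.06 0;1 0 0 0 0;1 0 0 0 0'
python3 - <<'E'
from h import *
s=grab("scene");jars(s,115,400)
goa(484,-211.5,31.7)
E
```

```text
time: 29.87
ee_pos: [406.4, -351.3, 72.9]
ee_rot: [[-0.998, 0.061, -0.002], [0.061, 0.998, 0.002], [0.002, 0.002, -1.0]]
ft_force: [-1.7, 1.5, 3.9]
opening: 0.623
grasp_force: 20.0
time: 30.7
ee_pos: [408.2, -352.9, 185.3]
ee_rot: [[-0.998, 0.062, 0.003], [0.062, 0.998, -0.002], [-0.004, -0.002, -1.0]]
ft_force: [-0.5, -0.6, -0.4]
opening: 0.999
grasp_force: 0.0
red [842.9, -152.3, 88.8, 22.6, -19.7] px [208 274] [235 312]
red [718.0, -192.3, 49.4, 42.3, 10.1] px [206 232] [224 250]
yel [784.3, 9.5, 84.2, 79.0, 2.8] px [281 254] [316 289]
yel [519.2, -197.0, 54.5, 44.9, 9.1] px [219 166] [236 182]
blu [-81.4, -850.9, 731.5, 226.8, 41.3] px [11  0] [101 102]
blu [-60.8, 681.1, 186.6, 153.1, -2.7] px [490  32] [538  66]
blu [612.3, -191.7, 52.4, 43.5, 24.3] px [214 195] [232 212]
grn [409.9, -345.7, 55.0, 43.9, 37.8] px [173 134] [190 148]
mean [ 406.5 -351.5  182.4] shift [-0.1382  0.2886  0.3015]
```

```bash
python3 -m creep '1 -0.0345 0.0722 0 0;1 -0.0345 0.0722 0 0;1 -0.0345 0.0722 0 0;1 -0.0345 0.0722 0 0;1 0 0 0 0;1 0 0 0.0603 0;1 0 0 0.0603 0;1 0 0 0.0603 0;1 0 0 0.0603 0;1 0 0 0.0603 0;1 0 0 0 0;0.4 0 0 0 0'
python3 -m creep '0.4 0 0 0 0;0.4 0 0 0 0;0.4 0 0 0 0;0.4 0 0 0 0;0.4 0 0 0 0;0.4 0 0 -0.06 0;0.4 0 0 -0.06 0;0.4 0 0 -0.06 0;0.4 0 0 0 0'
python3 -m creep '0.4 0 -0.0716 0 0;0.4 0 -0.0716 0 0;0.4 0 -0.0716 0 0;0.4 0 -0.0716 0 0;0.4 0 0 0 0;0.4 0 0 0 0;0.4 0 0 0 0'
python3 - <<'E'
from h import *
goa(476.8,-354.5,72.5)
E
```

```text
time: 31.95
ee_pos: [483.1, -211.9, 31.5]
ee_rot: [[-0.998, 0.062, -0.004], [0.062, 0.998, 0.001], [0.004, 0.001, -1.0]]
ft_force: [0.3, -0.1, 1.1]
opening: 0.946
grasp_force: 0.0
time: 32.7
ee_pos: [488.0, -213.7, 128.1]
ee_rot: [[-0.998, 0.062, 0.008], [0.062, 0.998, -0.003], [-0.008, -0.002, -1.0]]
ft_force: [1.0, -0.4, -2.0]
opening: 0.627
grasp_force: 20.0
time: 33.28
ee_pos: [475.7, -354.2, 122.2]
ee_rot: [[-0.998, 0.062, -0.001], [0.062, 0.998, 0.001], [0.001, 0.001, -1.0]]
ft_force: [0.3, 0.6, -3.4]
opening: 0.623
grasp_force: 20.0
mean [ 476.4 -353.3  122.5] shift [-0.001  -0.0024  0.1   ]
```

```bash
python3 -m creep '0.4 -0.001 -0.0024 0 0;0.4 0 0 0.024 0;0.4 0 0 0.024 0;0.4 0 0 0.024 0;0.4 0 0 0.02 0;0.4 0 0 0.008 0;0.4 0 0 0 0;0.4 0 0 0 0'
python3 -m creep '1 0 0 0 0;1 0 0 0 0;1 0 0 0 0;1 0 0 0 0;1 0 0 0 0;1 0 0 -0.08 0;1 0 0 -0.08 0;1 0 0 -0.06 0;1 0 0 0 0;1 0 0 0 0'
python3 - <<'E'
from h import *
goa(579.4,-207.8,31.7)
E
```

```text
time: 34.15
ee_pos: [476.1, -355.7, 72.3]
ee_rot: [[-0.998, 0.062, -0.001], [0.062, 0.998, 0.002], [0.001, 0.001, -1.0]]
ft_force: [-2.2, 2.8, 6.1]
opening: 0.625
grasp_force: 20.0
time: 34.98
ee_pos: [477.6, -357.2, 184.7]
ee_rot: [[-0.998, 0.062, 0.004], [0.062, 0.998, -0.002], [-0.004, -0.002, -1.0]]
ft_force: [0.2, 0.1, -1.1]
opening: 0.999
grasp_force: 0.0
mean [ 476.  -355.9  181.9] shift [-0.189   0.3079  0.3004]
```

```bash
python3 -m creep '1 -0.0378 0.0616 0 0;1 -0.0378 0.0616 0 0;1 -0.0378 0.0616 0 0;1 -0.0378 0.0616 0 0;1 -0.0378 0.0616 0 0;1 0 0 0 0;1 0 0 0.06 0;1 0 0 0.06 0;1 0 0 0.06 0;1 0 0 0.06 0;1 0 0 0.06 0;1 0 0 0 0'
python3 -m creep '0.4 0 0 0 0;0.4 0 0 0 0;0.4 0 0 0 0;0.4 0 0 0 0;0.4 0 0 0 0;0.4 0 0 0 0;0.4 0 0 -0.06 0;0.4 0 0 -0.06 0;0.4 0 0 -0.06 0;0.4 0 0 0 0'
python3 -m creep '0.4 0.0118 -0.0763 0 0;0.4 0.0118 -0.0763 0 0;0.4 0.0118 -0.0763 0 0;0.4 0.0118 -0.0763 0 0;0.4 0 0 0 0;0.4 0 0 0 0;0.4 0 0 0 0'
python3 - <<'E'
from h import *
goa(546.6,-358.7,72.5)
E
```

```text
time: 36.18
ee_pos: [575.0, -206.8, 26.2]
ee_rot: [[-0.998, 0.061, -0.011], [0.061, 0.998, 0.003], [0.011, 0.003, -1.0]]
ft_force: [-0.4, 0.9, 0.4]
opening: 0.996
grasp_force: 0.0
time: 37.02
ee_pos: [583.7, -209.9, 128.9]
ee_rot: [[-0.998, 0.062, 0.009], [0.062, 0.998, -0.003], [-0.009, -0.002, -1.0]]
ft_force: [0.6, 0.3, -1.9]
opening: 0.628
grasp_force: 20.0
time: 37.6
ee_pos: [547.1, -358.6, 122.2]
ee_rot: [[-0.998, 0.062, -0.001], [0.062, 0.998, 0.001], [0.001, 0.001, -1.0]]
ft_force: [-0.5, 0.9, -2.4]
opening: 0.622
grasp_force: 20.0
mean [ 548.  -357.3  122.5] shift [ 0.0026 -0.003   0.1   ]
```

Next red at (687.3,-208): the path from there to its place is (-71,-155), which is about tx 0.122, ty -0.318.

```bash
python3 -m creep '0.4 0.0026 -0.003 0 0;0.4 0 0 0.024 0;0.4 0 0 0.024 0;0.4 0 0 0.024 0;0.4 0 0 0.02 0;0.4 0 0 0.008 0;0.4 0 0 0 0;0.4 0 0 0 0'
python3 -m creep '1 0 0 0 0;1 0 0 0 0;1 0 0 0 0;1 0 0 0 0;1 0 0 0 0;1 0 0 -0.08 0;1 0 0 -0.08 0;1 0 0 -0.06 0;1 0 0 0 0;1 0 0 0 0'
python3 - <<'E'
from h import *
goa(620,-208,182)
E
```

```text
time: 38.47
ee_pos: [545.5, -360.1, 72.6]
ee_rot: [[-0.998, 0.061, -0.001], [0.061, 0.998, 0.001], [0.001, 0.001, -1.0]]
ft_force: [-2.5, 3.2, 5.8]
opening: 0.627
grasp_force: 20.0
time: 39.3
ee_pos: [547.1, -361.6, 184.9]
ee_rot: [[-0.998, 0.062, 0.004], [0.062, 0.998, -0.002], [-0.004, -0.002, -1.0]]
ft_force: [0.2, 0.8, -1.0]
opening: 0.998
grasp_force: 0.0
mean [ 545.4 -360.3  181.7] shift [-0.1303  0.3132 -0.0004]
```

```bash
python3 -m creep '1 -0.026 0.0626 -0.01 0;1 -0.026 0.0626 -0.01 0;1 -0.026 0.0626 -0.01 0;1 -0.026 0.0626 -0.01 0;1 -0.026 0.0626 -0.01 0;1 0 0 0 0;1 0 0 0 0;1 0 0 0 0'
python3 - <<'E'
from h import *
f=avgwrist(4)
h=f["hsv"];H,S,V=[h[...,i] for i in range(3)]
m=((H<8)|(H>172))&(S>150)&(V>60)
for c in blobs(m,100):
    (x,y),r=cv2.minEnclosingCircle(c);print((x,y),r,c[:,0].min(0),c[:,0].max(0),ray(f,[(x,y)],75),rect(f,c,75))
goa(687.3,-208,31.7)
E
```

```text
time: 40.17
ee_pos: [619.6, -209.0, 206.6]
ee_rot: [[-0.998, 0.062, -0.002], [0.062, 0.998, -0.0], [0.002, -0.0, -1.0]]
ft_force: [-0.8, -0.5, 0.5]
opening: 0.998
grasp_force: 0.0
std [0.1 0.6 0.2]
(331.3453369140625, 264.61151123046875) 26.697505950927734 [305 239] [357 290] [[ 691.37590417 -207.29731323]] [691.8, -207.6, 52.1, 48.5, -3.6]
(355.7875061035156, 347.5687561035156) 22.224943161010742 [338 329] [368 367] [[ 784.23042309 -187.97132684]] [783.1, -193.1, 49.8, 21.6, -21.0]
mean [ 620.  -209.5  207.7] shift [-0.1342  0.0115  0.352 ]
```

```bash
python3 -m creep '1 -0.0712 0.0065 0 0;1 -0.0712 0.0065 0 0;1 0 0 0 0;1 0 0 0.0704 0;1 0 0 0.0704 0;1 0 0 0.0704 0;1 0 0 0.0704 0;1 0 0 0.0704 0;1 0 0 0 0;1 0 0 0 0'
python3 -m creep '0.4 0 0 0 0;0.4 0 0 0 0;0.4 0 0 0 0;0.4 0 0 0 0;0.4 0 0 0 0;0.4 0 0 0 0;0.4 0 0 -0.06 0;0.4 0 0 -0.06 0;0.4 0 0 -0.06 0;0.4 0 0 0 0'
python3 -m creep '0.4 0.0261 -0.0639 0 0;0.4 0.0261 -0.0639 0 0;0.4 0.0261 -0.0639 0 0;0.4 0.0261 -0.0639 0 0;0.4 0.0261 -0.0639 0 0;0.4 0 0 0 0;0.4 0 0 0 0;0.4 0 0 0 0'
python3 - <<'E'
from h import *
goa(616.5,-363,72.5)
E
```

```text
time: 41.4
ee_pos: [690.5, -206.1, 30.4]
ee_rot: [[-0.998, 0.062, -0.004], [0.062, 0.998, 0.001], [0.004, 0.001, -1.0]]
ft_force: [1.1, -0.5, 0.6]
opening: 1.001
grasp_force: 0.0
time: 42.23
ee_pos: [695.6, -207.7, 128.7]
ee_rot: [[-0.998, 0.062, 0.01], [0.062, 0.998, -0.002], [-0.01, -0.002, -1.0]]
ft_force: [2.4, -1.0, -0.4]
opening: 0.625
grasp_force: 20.0
time: 42.9
ee_pos: [616.8, -361.0, 121.1]
ee_rot: [[-0.998, 0.062, -0.001], [0.062, 0.998, 0.002], [0.001, 0.002, -1.0]]
ft_force: [0.4, 0.9, -1.4]
opening: 0.622
grasp_force: 20.0
mean [ 617.8 -359.8  121.4] shift [ 0.0023 -0.0067  0.0978]
```

```bash
python3 -m creep '0.4 0.0023 -0.0067 0 0;0.4 0 0 0.024 0;0.4 0 0 0.024 0;0.4 0 0 0.024 0;0.4 0 0 0.018 0;0.4 0 0 0.008 0;0.4 0 0 0 0;0.4 0 0 0 0'
python3 -m creep '1 0 0 0 0;1 0 0 0 0;1 0 0 0 0;1 0 0 0 0;1 0 0 0 0;1 0 0 -0.08 0;1 0 0 -0.08 0;1 0 0 -0.08 0;1 0 0 -0.08 0;1 0 0 -0.08 0;1 0 0 0 0;1 0 0 0 0'
cat >> h.py <<'E'
def check(f):
    h=f["hsv"];H,S,V=[h[...,i] for i in range(3)]
    c0=np.array([511.7,-356.6]);u=np.array([np.cos(np.radians(3.5)),-np.sin(np.radians(3.5))]);n=np.array([-u[1],u[0]])
    M=dict(red=((H<8)|(H>172))&(S>150)&(V>60),yel=(H>22)&(H<36)&(S>150),blu=(H>98)&(H<125)&(S>120),grn=(H>55)&(H<85)&(S>120))
    for k,m in M.items():
        for c in blobs(m,15)[:6]:
            z=75+40
            p=rect(f,c,z);q=np.array(p[:2])-c0
            if abs(q@u)<150 and abs(q@n)<40 and p[3]>15 : print(k,"s",(q@u).round(1),"off",(q@n).round(1),p,c[:,0].min(0),c[:,0].max(0))
            p=rect(f,c,40);q=np.array(p[:2])-c0
            if k=="blu" and p[3]<14 and abs(q@n)<30: print("line",p,"off",(q@n).round(1))
E
python3 - <<'E'
from h import *
f=avgwrist(4);check(f);print("scene");check(grab("scene"));print("side");check(grab("side"))
goa(480,-300,320)
E
```

```text
time: 43.77
ee_pos: [615.1, -364.6, 72.6]
ee_rot: [[-0.998, 0.061, -0.002], [0.061, 0.998, 0.001], [0.002, 0.001, -1.0]]
ft_force: [-3.8, 2.1, 4.6]
opening: 0.626
grasp_force: 20.0
time: 44.77
ee_pos: [617.0, -366.1, 276.2]
ee_rot: [[-0.998, 0.062, 0.005], [0.062, 0.998, -0.003], [-0.006, -0.003, -1.0]]
ft_force: [0.4, -0.7, -0.8]
opening: 1.001
grasp_force: 0.0
std [0.8 0.6 2. ]
red s 106.2 off -1.9 [617.6, -365.0, 47.5, 47.4, -50.1] [299 159] [348 209]
yel s -28.9 off -1.9 [482.7, -356.7, 46.8, 40.2, 86.5] [296   0] [352  53]
blu s 36.0 off -1.6 [547.5, -360.4, 53.1, 48.2, 38.1] [297  66] [351 146]
scene
red s 109.0 off 3.8 [620.7, -359.5, 56.2, 46.6, 49.0] [146 195] [166 213]
yel s -31.0 off 3.2 [481.0, -351.5, 58.7, 49.3, 26.8] [164 153] [183 169]
blu s 38.9 off 4.6 [550.8, -354.4, 56.4, 45.7, 35.0] [156 173] [175 190]
grn s -101.6 off 4.1 [410.5, -346.3, 57.8, 45.5, 28.9] [173 134] [190 149]
side
red s 100.0 off -8.6 [611.0, -371.3, 62.1, 46.4, 51.9] [400 258] [420 275]
yel s -35.1 off -3.0 [476.5, -357.5, 47.6, 45.9, 53.5] [348 275] [368 290]
blu s 33.9 off -3.7 [545.3, -362.4, 45.8, 43.7, 56.2] [375 267] [394 280]
mean [ 615.3 -365.   271.8] shift [ 0.2782  0.1131 -0.0961]
```

```bash
cat > l.py <<'E'
from h import *
f=avgwrist(4);check(f)
h=f["hsv"];H,S,V=[h[...,i] for i in range(3)]
m=(H>98)&(H<125)&(S>80)
c0=np.array([511.7,-356.6]);a=np.radians(3.5);u=np.array([np.cos(a),-np.sin(a)]);n=np.array([-u[1],u[0]])
for c in blobs(m,8):
    p=rect(f,c,40);q=np.array(p[:2])-c0
    if abs(q@n)<25 and abs(q@u)<170: print("seg s",(q@u).round(1),"off",(q@n).round(1),p[2:],c[:,0].min(0),c[:,0].max(0))
E
python3 l.py
python3 -m creep '1 0.07 0.01 -0.02 0;1 0.07 0.01 -0.02 0;1 0.07 0.01 -0.02 0;1 0.07 0.01 -0.02 0;1 0 0 0 0;1 0 0 0 0;1 0 0 0 0;1 0 0 0 0'
python3 l.py
```

```text
std [0.1 0.  0.2]
red s 104.0 off -1.1 [615.4, -364.0, 47.2, 46.7, 40.0] [300 157] [349 207]
yel s -30.0 off -0.9 [481.7, -355.7, 46.6, 38.5, 86.5] [297   0] [353  51]
blu s 35.6 off -2.2 [547.1, -361.0, 51.0, 47.6, -43.7] [298  77] [352 145]
line [508.7, -357.0, 10.1, 4.3, -3.5] off -0.6
seg s 34.4 off -0.3 [66.5, 60.9, 38.3] [298  64] [352 145]
seg s 155.6 off -0.4 [4.8, 3.8, 86.5] [323 209] [327 212]
time: 46.13
ee_pos: [478.4, -336.3, 312.6]
ee_rot: [[-0.998, 0.06, 0.0], [0.06, 0.998, 0.0], [-0.0, 0.0, -1.0]]
ft_force: [-0.3, -0.5, 0.4]
opening: 0.999
grasp_force: 0.0
std [0.2 0.  0.1]
red s 93.2 off -1.0 [604.7, -363.3, 44.8, 33.9, 86.6] [288 269] [326 295]
yel s -35.7 off -0.9 [476.0, -355.3, 47.4, 45.6, -3.4] [284 151] [327 195]
blu s 33.0 off -0.8 [544.6, -359.4, 51.4, 46.0, -3.4] [286 212] [327 255]
line [364.2, -347.9, 17.8, 4.8, -4.2] off -0.3
line [442.3, -353.0, 9.9, 3.8, -4.1] off -0.6
grn s -106.9 off -0.4 [405.0, -350.5, 46.2, 46.2, -3.4] [282  79] [328 127]
seg s 63.4 off -5.2 [64.5, 58.0, -9.1] [285 212] [328 256]
seg s -147.8 off -0.9 [20.0, 5.9, -4.1] [305  59] [310  77]
seg s -69.5 off -0.0 [12.4, 5.0, -4.2] [307 130] [311 140]
```

```bash
python3 - <<'E'
from h import *
f=grab("scene");g=grab("side")
pts={}
for nm,X in dict(darkL=(494,-38),paleL=(446,110),paleR=(446,45)).items():
    out=[]
    for q in(f,g):
        u,v=proj(q,[*X,173]);H,S,V=[q["hsv"][...,i] for i in range(3)]
        m=((H<14)&(V<150)&(S>140)) if nm[0]=="d" else ((H>14)&(H<26)&(S<135)&(V>110))
        b=np.zeros(m.shape,bool);b[int(v)-14:int(v)+40,int(u)-14:int(u)+14]=1
        print(nm,"pred",u.round(1),v.round(1),[(c[:,0].min(0).tolist(),c[:,0].max(0).tolist(),int(cv2.contourArea(c))) for c in blobs(m&b,20)][:2])
print("p7 tri dark,pale2",tri((270+72/4,100+212/4),(225+313/4,145+195/4)),tri((270+305/4,100+168/4),(225+163/4,145+117/4)))
E
```

```text
darkL pred 287.0 154.4 [([273, 150], [300, 193], 655)]
darkL pred 301.0 192.9 []
paleL pred 345.5 142.2 [([331, 158], [352, 174], 68), ([341, 140], [351, 147], 51)]
paleL pred 263.2 173.6 [([256, 172], [276, 212], 540)]
paleR pred 320.5 141.4 [([308, 157], [333, 180], 103), ([314, 135], [325, 142], 50)]
paleR pred 272.3 183.7 [([258, 172], [285, 222], 802)]
p7 tri dark,pale2 [496.05053905 -39.50337615 173.16111588] [450.45696089 108.81064152 172.60067623]
```

```bash
python3 - <<'E'
from h import *
f=grab("scene");g=grab("side")
print("side V cols 256..288 rows 168..200");
for v in range(168,202,2): print(v,g["im"][v,256:290:2,0].tolist())
print("scene R")
for v in range(130,152,2): print(v,f["im"][v,310:356:2,0].tolist())
for X in ([446,45],[436,45],[440,45]):
  for z in(173,183): print(X,z,proj(f,[*X,z]).round(1),proj(g,[*X,z]).round(1))
E
```

```text
side V cols 256..288 rows 168..200
168 [120, 116, 117, 120, 120, 117, 119, 119, 119, 119, 119, 118, 117, 116, 114, 113, 112]
170 [119, 117, 117, 119, 117, 120, 119, 118, 118, 117, 118, 116, 118, 117, 115, 114, 114]
172 [116, 118, 119, 131, 179, 231, 175, 117, 119, 120, 117, 118, 118, 116, 118, 115, 115]
174 [118, 119, 127, 232, 231, 232, 233, 157, 119, 118, 119, 118, 119, 118, 119, 116, 115]
176 [119, 119, 124, 146, 229, 193, 152, 170, 118, 117, 118, 116, 117, 118, 117, 118, 117]
178 [117, 116, 121, 131, 153, 159, 153, 157, 117, 119, 118, 117, 117, 117, 114, 116, 116]
180 [119, 117, 118, 131, 151, 157, 152, 159, 117, 118, 116, 117, 116, 116, 118, 116, 118]
182 [118, 118, 118, 133, 152, 157, 153, 163, 122, 118, 116, 118, 117, 117, 117, 116, 117]
184 [117, 120, 117, 131, 156, 202, 221, 232, 228, 177, 117, 117, 116, 118, 117, 116, 115]
186 [120, 118, 117, 131, 155, 164, 227, 232, 224, 229, 119, 117, 115, 117, 117, 116, 115]
188 [118, 118, 119, 130, 161, 131, 213, 149, 149, 161, 124, 117, 115, 116, 117, 115, 116]
190 [120, 118, 120, 130, 149, 131, 146, 154, 149, 160, 128, 117, 117, 115, 
[... 1336 characters left out ...]
, 109, 103, 96, 97, 181, 188, 189, 181, 180, 183, 179, 188, 189, 190, 190, 188, 181, 181, 191]
146 [185, 186, 182, 133, 105, 105, 99, 101, 181, 190, 188, 188, 174, 170, 182, 189, 172, 178, 184, 185, 179, 179, 189]
148 [185, 187, 184, 131, 107, 101, 94, 108, 182, 185, 184, 180, 175, 177, 188, 175, 103, 101, 94, 102, 149, 180, 186]
150 [182, 186, 186, 136, 108, 99, 95, 108, 186, 190, 191, 190, 188, 186, 186, 169, 106, 101, 99, 103, 154, 188, 190]
[446, 45] 173 [320.5 141.4] [272.3 183.7]
[446, 45] 183 [320.5 138.7] [272.  180.6]
[436, 45] 173 [320.6 138.5] [269.  184.6]
[436, 45] 183 [320.7 135.9] [268.7 181.5]
[440, 45] 173 [320.6 139.7] [270.3 184.2]
[440, 45] 183 [320.6 137. ] [270.1 181.1]
```

```bash
python3 -c "
from plant import bot
print(bot.get_obs()['time'],bot.finish_job())"
```

```text
the job is handed in; nothing more can be done
46.7333 None
```

The job is handed in at 46.7 s: all three sticks present are down in tubes of their own wood, and all four jars stand upright in a row on the shelf, centred on the blue line to about 1 mm by the last camera check (no verdict was returned).

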